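Mount a watch movement on its stand and put it under the dust cover

TASK

Build up the movement on the round wooden stand, letting go of each part before taking the next: first lay the aluminium adapter inside the stand's brass lip, then the black holder in the adapter's recess, then the watch movement face up in the holder's pocket, and last stand the larger of the two clear dust covers over the whole stack so that its rim rests level on the stand all round outside the brass lip. Leave the smaller cover and the black oil cup stand where they are.

Things in the scene. Friction and masses are not known exactly. Their poses are not given: they have to be found in the camera images.
- stand: fixed dark wooden disc, 136 mm across and 8 mm thick, lying on the bench. A brass lip ring, 82 mm outside and 76 mm inside, rises 4 mm above the disc's top; outside it is a flat ledge for a cover. Origin: centre of the underside, z up; the disc's top, inside and outside the lip, is at z = 8 mm, the lip's top at 12 mm.
- adapter: loose aluminium round block, 66 mm across and 20 mm high, 0.10 to 0.21 kg, with a round recess 60 mm across and 5 mm deep in its top, a thin round brown cork liner on the recess floor, and dark grooves round its side. Origin: centre of the underside, z up; recess floor at z = 15 mm. Grip it across the outside, in its upper 12 mm.
- holder: loose black plastic round block, 50 mm across and 18 mm high, 0.04 to 0.09 kg, with a round pocket 40 mm across and 5 mm deep in its top, floor grey. Origin: centre of the underside, z up; pocket floor at z = 13 mm. Grip it across the outside, in its upper 10 mm.
- movement: loose watch movement, 0.03 to 0.07 kg: round brass plate 30 mm across and 7 mm thick with a steel bridge block on its middle, 14 mm along the movement's x, 20 mm along its y, from z = 7 mm to 19 mm. It starts face (block) up. Origin: centre of the underside, z up. Grip it by the block.
- large_cover: loose clear plastic dust cover, the larger one: round, open below, 102 mm outside and 96 mm inside at the rim, inside 54 mm high, outside 58 mm high, with an upright black knob 16 mm across and 18 mm high on top (z = 58 to 76 mm); 0.05 to 0.10 kg. Origin: centre of the rim plane (its lower edge), z up. Lift it by the knob.
- small_cover: loose clear plastic dust cover, the smaller one: 72 mm outside at the rim, the same height and knob as the larger one. Not to be used or moved. Origin: centre of its lower edge, z up.
- oil_stand: bystander: loose black stand with a row of four capped oil cups, 32 mm (its x) by 100 mm (its y), 24 mm high. Not to be moved. Origin: centre of the underside.
Mind the look-alikes: they are no part of the job. What is shaped like the holder but orange is not meant.

How it is judged:
By the outcome, as a careful person would: the job done as asked, in the order asked, and still so for the second after the job is handed in, with the robot touching nothing.
It also fails if it takes over 104 s, if anything falls off the work surface, if the arm or the gripper's body presses on something with over 40 N, if the wrist force passes 120 N, or if a joint passes its speed limit or range.

ROBOT

A 6-joint arm with a two-finger parallel gripper is mounted at the origin on a cart in front of the work surface, level with it; the furniture and walls round the work are solid. World frame = base frame: x ahead of the robot, y to its left, z up, the work surface at z = 0. Lengths are in m, angles in degrees, forces in N, time in s.
With the tool pointing down it reaches from about 0.35 to 0.875 m from the base axis. Payload 4.2 kg.
Tool frame: the origin (TCP) lies midway between the tips of the shut fingers; the grasp point (between the pads) lies 19 mm behind it; z points along the fingers, y is the direction in which the jaws open and shut (so a half turn about z gives the same grasp; the last joint's range is limited). The gripper opens to 87 mm and grips with 3 to 60 N. Pads are 19 mm wide; open, the fingers measure 117 mm over their backs; the gripper's body (75 mm by 190 mm) begins 51 mm behind the grasp point.
Start: joints at [86.551, 22.042, 0.453, 0, -68.411, -14.817], TCP at [0.196, 0.593, 0.223] pointing down, gripper open.
Joint ranges: [-179.83, 179.83], [-69.29, 118.12], [-61.27, 80.66], [-181.25, 117.63], [-171.15, -9.14], [-177.46, 177.46]. Speed limits (degrees/s): [159.86, 159.86, 180, 180, 180, 180].

INTERFACE

Orientations are given as a 3x3 rotation matrix whose columns are the frame's x, y, z axes.
In Python, from station import r gives the robot as it stands.
- The arm moves only by the tool play_rows, never from a script. Its argument "commands" is a list that holds one entry, the list of rows, each a list of 7 numbers: the shift along the world's x, y, z in m, then the turn, a rotation vector about the world's x, y, z in rad, then the closure, from 0 (fully open) to 1 (shut). A call has 1 to 5 rows; each row is the pose to reach, as a shift and turn from the pose commanded when the call began; what a row does not reach only later rows make up. A row lasts 1/10 s, in which the tool goes at most 50 mm and 8.59 degrees, less where a joint would pass 70% of its speed; a pose out of reach is approached as far as the arm can. A call with a gripper value outside its range is refused whole. The fingers move at their own pace and stop on an object; the grip force is fixed at half the most. Time passes only in rows, so rows that repeat a pose let the fingers close. It gives the time, the measured TCP pose, the force and the opening at its end, in the units of the state.
- r.sense(): the state, without advancing time (a new reading comes with each control period).
- r.capture(name): name is "side" or "top" or "wrist"; returns a dict with "image" (480x640x3 uint8, red, green, blue), "range_z" (480x640 float32, m along the optical axis (not along the pixel's ray), 0 where there is no reading), "intrinsics" (3x3 intrinsics, pixels), "k1" (the pictures are not rectified: a ray, as slopes to the right and down, at radius r is drawn at 1 + k1 r^2 times it, then the intrinsics apply), "extrinsics" (4x4, takes a point from camera to world coordinates); the wrist camera has in their place "mount" (4x4, takes a point from camera to tool coordinates, whose origin is the TCP and whose axes are the flange's). Camera axes: x right, y up, looking along -z (the intrinsics and any distortion apply to the point x, -y, -z); pixel columns grow to the right and rows downward; lengths in m; the calibration is good to about 2 mm. A picture is of the moment at which its call begins: read the wrist's pose just before it.
- r.finish_job(): hands the job in, once; it reports no verdict.
The state is a dict: "time_s": time; "joints": joint angles; "joint_velocities": joint speeds; "effort": joint torques, N m; "tcp_pos": TCP position; "ee_rot": TCP orientation; "wrist_force": force on the tool from outside, world axes, zero at the start; "moment": the same for the moment, N m; "gripper_width": opening from 0.0 (shut) to 1.0 (fully open).
Only numpy, scipy, OpenCV 4.12 (cv2) and the standard library are available. Lean on these libraries where they do the work, as an engineer would, in place of code of your own. Each camera call takes 0.05 s, during which the arm holds its last target. There are 200 camera calls.

## Working session

There is one attempt and no reset: what is moved stays moved. The work goes in short steps, Python scripts to look and compute and a tool call to move; the robot and the scene stay as the last step left them, time stands still between calls to the robot, and variables do not carry over. Pictures are saved under pics/ and viewed, about 12 in all and at most 16, crops included, and the job is handed in when it is done.

Besides the shell and the picture viewer there is one more tool, called after "Request:" as name(argument=value, ...), one argument or row to a line, values as JSON. play_rows: Moves the arm, as the interface text tells. Its arguments: {"type":"object","properties":{"commands":{"type":"array","items":{"type":"array","items":{"type":"array","items":{"type":"number"}}}}},"required":["commands"]}

```bash
ls; mkdir -p pics; cat > h.py <<'E'
import numpy as np,cv2
from station import r
def cap(n,save=None):
    s=r.sense(); c=r.capture(n)
    if n=="wrist":
        T=np.eye(4);T[:3,:3]=np.array(s["ee_rot"]);T[:3,3]=s["tcp_pos"];c["E"]=T@np.array(c["mount"])
    else: c["E"]=np.array(c["extrinsics"])
    if save: cv2.imwrite("pics/"+save,cv2.cvtColor(c["image"],cv2.COLOR_RGB2BGR))
    return c
def slopes(c,uv):
    K=np.array(c["intrinsics"]);uv=np.atleast_2d(uv).astype(float)
    d=np.c_[(uv[:,0]-K[0,2])/K[0,0],(uv[:,1]-K[1,2])/K[1,1]];u=d.copy()
    for _ in range(10): u=d/(1+c["k1"]*(u**2).sum(1,keepdims=True))
    return u
def onz(c,uv,z):
    u=slopes(c,uv);D=np.c_[u[:,0],-u[:,1],-np.ones(len(u))]@c["E"][:3,:3].T;o=c["E"][:3,3]
    return o+D*((z-o[2])/D[:,2])[:,None]
def cloud(c):
    v,u=np.mgrid[0:480,0:640];s=slopes(c,np.c_[u.ravel(),v.ravel()]);Z=c["range_z"].ravel()[:,None]
    P=np.c_[s[:,:1],-s[:,1:],-np.ones((len(s),1))]*Z
    return (P@c["E"][:3,:3].T+c["E"][:3,3]).reshape(480,640,3)
def circ(c,uv,z):
    p=onz(c,uv,z)[:,:2];A=np.c_[2*p,np.ones(len(p))];x=np.linalg.lstsq(A,(p**2).sum(1),rcond=None)[0]
    return x[:2],np.sqrt(x[2]+x[:2]@x[:2])
E
python3 - <<'E'
from h import *
print({k:np.round(v,3) if k!="time_s" else v for k,v in r.sense().items()})
for n in ("top","side","wrist"):
    c=cap(n,n+"0.png");print(n,np.round(c["E"],3).tolist(),np.round(c["intrinsics"],1).tolist(),c["k1"])
    if n=="wrist":print(np.round(c["mount"],3))
E
```

```text
pics
{'time_s': 0.0, 'joints': array([ 8.6550e+01,  2.2091e+01,  3.8200e-01, -2.9000e-02, -6.8411e+01,
       -1.4817e+01]), 'joint_velocities': array([-0.038, -0.074,  0.077,  0.004,  0.019,  0.029]), 'effort': array([ 1.0000e-03, -3.9067e+01,  1.8740e+01,  4.2200e+00,  1.1000e-02,
       -0.0000e+00]), 'tcp_pos': array([0.196, 0.593, 0.221]), 'ee_rot': array([[ 0.95 , -0.314, -0.001],
       [-0.314, -0.95 , -0.002],
       [ 0.   ,  0.002, -1.   ]]), 'wrist_force': array([0.006, 0.283, 0.356]), 'moment': array([-0.005, -0.003, -0.005]), 'gripper_width': np.float64(0.999)}
top [[0.027, 0.989, -0.146, 0.365], [-1.0, 0.024, -0.02, 0.014], [-0.016, 0.146, 0.989, 1.307], [0.0, 0.0, 0.0, 1.0]] [[619.7, 0.0, 323.4], [0.0, 619.7, 244.4], [0.0, 0.0, 1.0]] -0.19083660025807092
side [[0.999, 0.021, -0.025, 0.521], [-0.033, 0.591, -0.806, -0.771], [-0.002, 0.806, 0.592, 0.631], [0.0, 0.0, 0.0, 1.0]] [[483.5, 0.0, 322.7], [0.0, 483.5, 231.1], [0.0, 0.0, 1.0]] -0.05096534355191864
wrist [[-0.312, 0.908, 0.28, 0.271], [-0.95, -0.299, -0.091, 0.569], [0.001, -0.294, 0.956, 0.385], [0.0, 0.0, 0.0, 1.0]] [[413.2, 0.0, 320.1], [0.0, 413.2, 234.6], [0.0, 0.0, 1.0]] -0.023548796665234385
[[ 0.001  0.956  0.294  0.079]
 [ 1.    -0.002  0.    -0.   ]
 [ 0.001  0.294 -0.956 -0.163]
 [ 0.     0.     0.     1.   ]]
```

View pics/top0.png

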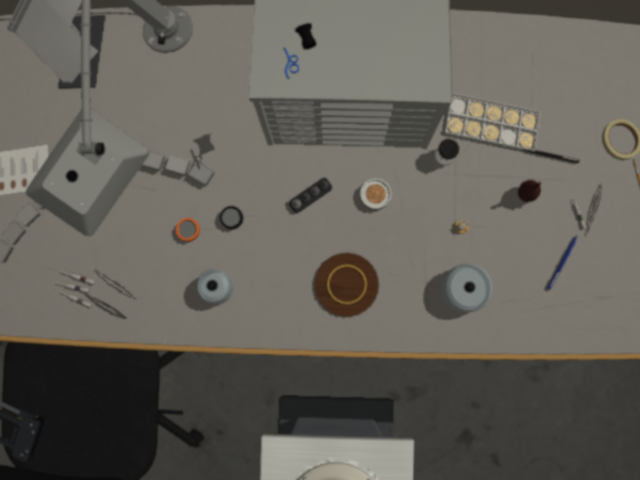

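View pics/side0.png

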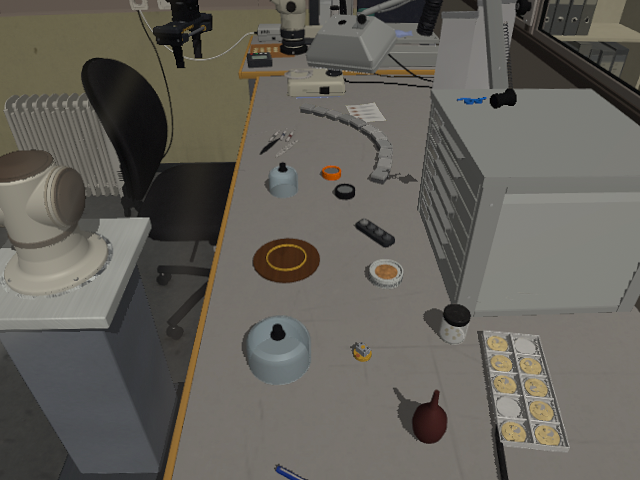

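The top view shows the stand (347,284), adapter (375,194), holder (232,217), orange look-alike (188,230), movement (461,228), large cover knob (470,287), small cover (213,286) and oil stand (310,195). The side view agrees.

```bash
python3 - <<'E'
from h import *
t=cap("top");s=cap("side")
for n,uv,uv2,z in [("stand",(347,284),(287,258),.012),("adapter",(375.5,194),(386,272),.02),("holder",(231.5,217),(345,190),.018),("orange",(188,230),(332,172),.018),("movement",(461,228),(362,349),.01),("lcov knob",(470,287),(278,328),.076),("scov knob",(213,285),(283,166),.076),("oil",(310,195),(375,232),.024)]:
    print(n,onz(t,uv,z).round(3),onz(s,uv2,z).round(3))
P=cloud(t);Q=cloud(s)
for n,uv in [("lamp",(90,170)),("lampR",(140,155)),("blocks",(200,175)),("cab top",(350,60)),("cabfront",(350,140)),("cab l",(268,143)),("bottle",(447,150))]: print(n,P[uv[1],uv[0]].round(3))
for n,uv in [("lamp",(355,45)),("blk",(380,165)),("cab",(480,200)),("cable end",(400,178))]: print("s",n,Q[uv[1],uv[0]].round(3))
E
```

```text
stand [[ 0.473 -0.012  0.012]] [[ 0.473 -0.017  0.012]]
adapter [[ 0.665 -0.068  0.02 ]] [[ 0.664 -0.076  0.02 ]]
holder [[0.609 0.237 0.018]] [[0.607 0.23  0.018]]
orange [[0.579 0.33  0.018]] [[0.58  0.319 0.018]]
movement [[ 0.598 -0.253  0.01 ]] [[ 0.601 -0.253  0.01 ]]
lcov knob [[ 0.467 -0.257  0.076]] [[ 0.469 -0.263  0.076]]
scov knob [[0.458 0.258 0.076]] [[0.459 0.249 0.076]]
oil [[0.659 0.071 0.024]] [[0.658 0.048 0.024]]
lamp [0.621 0.424 0.348]
lampR [0.659 0.352 0.309]
blocks [0.7   0.311 0.019]
cab top [ 0.846 -0.004  0.288]
cabfront [ 0.772 -0.011  0.058]
cab l [0.775 0.167 0.016]
bottle [ 0.756 -0.216  0.056]
s lamp [0.633 0.373 0.322]
s blk [0.707 0.343 0.023]
s cab [ 0.772 -0.18   0.247]
s cable end [ 0.757  0.318 -0.002]
```

Request:
play_rows(
  commands=[
    [[0.117,-0.166,0,0,0,-0.7055,0],[0.117,-0.166,0,0,0,-0.7055,0],[0.117,-0.166,0,0,0,-0.7055,0],[0.117,-0.166,0,0,0,-0.7055,0],[0.117,-0.166,0,0,0,-0.7055,0]],
  ],
)

```text
time_s: 0.75
tcp_pos: [0.3146, 0.4231, 0.2229]
ee_rot: [[0.511, -0.859, -0.0], [-0.859, -0.511, -0.001], [0.001, 0.001, -1.0]]
wrist_force: [-0.6, 0.5, 1.0]
gripper_width: 0.999
```

Request:
play_rows(
  commands=[
    [[0.117,-0.166,0,0,0,-0.7055,0],[0.117,-0.166,0,0,0,-0.7055,0],[0.117,-0.166,0,0,0,-0.7055,0],[0.117,-0.166,0,0,0,-0.7055,0],[0.117,-0.166,0,0,0,-0.7055,0]],
  ],
)

```text
time_s: 1.25
tcp_pos: [0.4316, 0.2574, 0.2225]
ee_rot: [[-0.169, -0.986, -0.0], [-0.986, 0.169, -0.001], [0.001, 0.0, -1.0]]
wrist_force: [-0.9, -0.7, -0.2]
gripper_width: 1.0
```

Request:
play_rows(
  commands=[
    [[0.117,-0.166,0,0,0,-0.7055,0],[0.117,-0.166,0,0,0,-0.7055,0],[0.117,-0.166,0,0,0,-0.7055,0],[0.117,-0.166,0,0,0,-0.7055,0],[0.117,-0.166,0,0,0,-0.7055,0]],
  ],
)

```text
time_s: 1.75
tcp_pos: [0.549, 0.0913, 0.222]
ee_rot: [[-0.768, -0.64, -0.0], [-0.64, 0.768, -0.001], [0.001, -0.001, -1.0]]
wrist_force: [-1.2, 0.0, -0.4]
gripper_width: 1.001
```

Request:
play_rows(
  commands=[
    [[0.117,-0.166,-0.04,0,0,-0.7055,0],[0.117,-0.166,-0.04,0,0,-0.7055,0],[0.117,-0.166,-0.04,0,0,-0.7055,0],[0.117,-0.166,-0.04,0,0,-0.7055,0],[0.117,-0.166,-0.04,0,0,-0.7055,0]],
  ],
)

```text
time_s: 2.25
tcp_pos: [0.665, -0.0749, 0.1795]
ee_rot: [[-1.0, 0.009, -0.003], [0.009, 1.0, -0.001], [0.003, -0.001, -1.0]]
wrist_force: [-0.3, 0.3, -0.5]
gripper_width: 1.001
```

```bash
cat >> h.py <<'E'
def top_circle(c,xy,z,rad,dz=.004,win=.06):
    """circle fit of the outer boundary of the region at height z near xy (range image -> mask -> contour)"""
    P=cloud(c);ok=(c["range_z"]>0)&(abs(P[...,2]-z)<dz)&(np.hypot(P[...,0]-xy[0],P[...,1]-xy[1])<win)
    m=cv2.morphologyEx(ok.astype(np.uint8),cv2.MORPH_OPEN,np.ones((3,3)))
    cs=cv2.findContours(m,cv2.RETR_EXTERNAL,cv2.CHAIN_APPROX_NONE)[0]
    k=max(cs,key=cv2.contourArea)[:,0,:]
    p,R=circ(c,k,z);print("circle",p.round(4),"R",R.round(4),"expect",rad,"n",len(k),"medz",np.median(P[ok][:,2]).round(4));return p
E
python3 - <<'E'
from h import *
c=cap("wrist","w1.png");print(r.sense()["tcp_pos"])
top_circle(c,(.665,-.072),.02,.033)
E
```

```text
[ 0.66455361 -0.07400485  0.17982036]
circle [ 0.6643 -0.0665] R 0.0325 expect 0.033 n 228 medz 0.0169
```

View pics/w1.png

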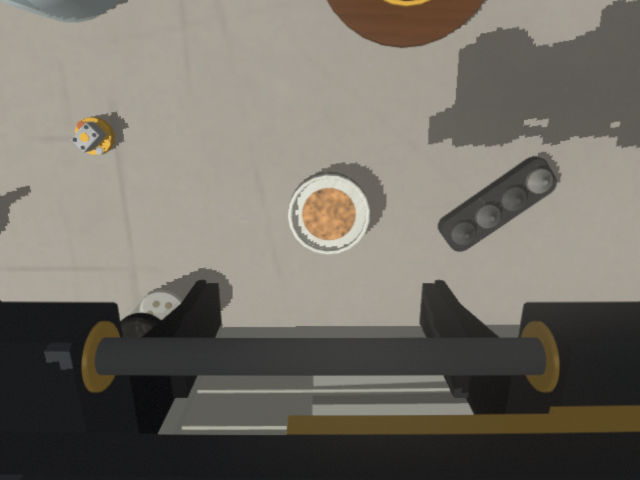

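The wrist view shows the adapter at (330,213) and the fingers clear of the oil stand. I'll descend and grip.

Request:
play_rows(
  commands=[
    [[0,0.006,-0.05,0,0,0,0],[0,0.006,-0.1,0,0,0,0],[0,0.006,-0.13,0,0,0,0],[0,0.006,-0.15,0,0,0,0],[0,0.006,-0.15,0,0,0,0]],
  ],
)

```text
time_s: 2.8
tcp_pos: [0.6611, -0.064, 0.0291]
ee_rot: [[-1.0, -0.003, -0.007], [-0.003, 1.0, -0.0], [0.007, -0.0, -1.0]]
wrist_force: [-0.3, 0.5, 0.8]
gripper_width: 1.002
```

Request:
play_rows(
  commands=[
    [[0,0,-0.01,0,0,0,0],[0,0,-0.02,0,0,0,0],[0,0,-0.021,0,0,0,0],[0,0,-0.021,0,0,0,0]],
  ],
)

```text
time_s: 3.2
tcp_pos: [0.664, -0.0645, 0.0119]
ee_rot: [[-1.0, -0.001, 0.0], [-0.001, 1.0, -0.0], [-0.0, -0.0, -1.0]]
wrist_force: [0.1, 0.6, 0.6]
gripper_width: 1.001
```

Request:
play_rows(
  commands=[
    [[0,0,-0.002,0,0,0,0.3],[0,0,-0.002,0,0,0,1],[0,0,-0.002,0,0,0,1],[0,0,-0.002,0,0,0,1],[0,0,-0.002,0,0,0,1]],
  ],
)

```text
time_s: 3.7
tcp_pos: [0.664, -0.0648, 0.0099]
ee_rot: [[-1.0, -0.001, 0.0], [-0.001, 1.0, -0.0], [-0.0, -0.0, -1.0]]
wrist_force: [0.0, -1.0, 0.9]
gripper_width: 0.733
```

Request:
play_rows(
  commands=[
    [[0,0,0,0,0,0,1],[0,0,0.01,0,0,0,1],[0,0,0.04,0,0,0,1],[0,0,0.07,0,0,0,1],[0,0,0.08,0,0,0,1]],
  ],
)

```text
time_s: 4.2
tcp_pos: [0.6659, -0.0643, 0.0934]
ee_rot: [[-1.0, -0.001, 0.006], [-0.001, 1.0, 0.0], [-0.006, 0.0, -1.0]]
wrist_force: [1.1, -0.2, -1.7]
gripper_width: 0.736
```

Request:
play_rows(
  commands=[
    [[-0.02,0.01,0,0,0,0,1],[-0.06,0.025,0,0,0,0,1],[-0.1,0.04,0,0,0,0,1],[-0.12,0.05,0,0,0,0,1],[-0.12,0.05,0,0,0,0,1]],
  ],
)

```text
time_s: 4.7
tcp_pos: [0.5401, -0.0138, 0.0891]
ee_rot: [[-1.0, -0.002, -0.004], [-0.002, 1.0, 0.0], [0.004, 0.0, -1.0]]
wrist_force: [0.6, -0.5, -2.0]
gripper_width: 0.741
```

```bash
cat >> h.py <<'E'
def lip(c,win=((.40,-.09),(.55,.06))):
    """brass lip ring: colour mask, outer contour, circle at z=.012"""
    hsv=cv2.cvtColor(c["image"],cv2.COLOR_RGB2HSV);P=cloud(c)
    m=cv2.inRange(hsv,(18,110,110),(34,255,255))
    ok=(m>0)&(P[...,0]>win[0][0])&(P[...,0]<win[1][0])&(P[...,1]>win[0][1])&(P[...,1]<win[1][1])
    v,u=np.nonzero(ok);uv=np.c_[u,v]
    for _ in range(4):
        p,R=circ(c,uv,.012);d=np.hypot(*(onz(c,uv,.012)[:,:2]-p).T);uv=uv[abs(d-R)<.004]
    print("lip",p.round(4),"R",R.round(4),"expect ~.0395 n",len(uv));return p
E
python3 - <<'E'
from h import *
c=cap("wrist","w2.png");print(r.sense()["tcp_pos"]);lip(c);lip(cap("top"))
E
```

```text
[ 0.54249085 -0.01398485  0.08947345]
lip [0.5767 0.0455] R 0.1319 expect ~.0395 n 895
lip [ 0.4734 -0.0107] R 0.0392 expect ~.0395 n 126
```

View pics/w2.png

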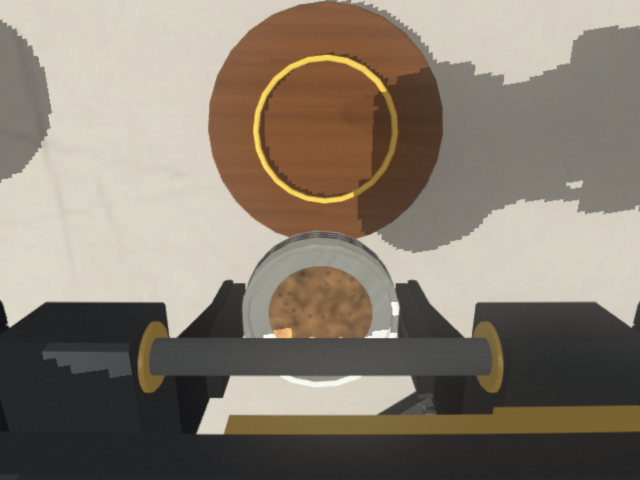

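```bash
python3 - <<'E'
from h import *
c=cap("wrist");print(r.sense()["tcp_pos"])
im=c["image"][:215];m=cv2.inRange(cv2.cvtColor(im,cv2.COLOR_RGB2HSV),(18,130,90),(34,255,255));v,u=np.nonzero(m);uv=np.c_[u,v]
for _ in range(6):
    p,R=circ(c,uv,.012);d=np.hypot(*(onz(c,uv,.012)[:,:2]-p).T);e=abs(d-R);uv=uv[e<max(.003,np.percentile(e,90))]
print(p,R,len(uv))
print(top_circle(c,(.543,-.014),.1,.033,dz=.004))
for q in [(320,241),(320,384)]: print(onz(c,q,.0995))
E
```

```text
[ 0.54456566 -0.01433914  0.08958536]
[ 0.47019718 -0.00968668] 0.0391914880624297 2887
circle [ 0.5443 -0.0129] R 0.0327 expect 0.033 n 672 medz 0.0968
[ 0.54430031 -0.01292967]
[[ 0.51101054 -0.01301945  0.0995    ]]
[[ 0.57689762 -0.01281994  0.0995    ]]
```

Ring at (326,129); adapter held centred at column 320. In the same camera the offset from adapter to ring is (-74, +3) mm.

Request:
play_rows(
  commands=[
    [[-0.02,0.001,0,0,0,0,1],[-0.05,0.003,0,0,0,0,1],[-0.07,0.003,0,0,0,0,1],[-0.074,0.003,-0.02,0,0,0,1],[-0.074,0.003,-0.045,0,0,0,1]],
  ],
)

```text
time_s: 5.35
tcp_pos: [0.4713, -0.0114, 0.0451]
ee_rot: [[-1.0, -0.0, 0.004], [-0.0, 1.0, 0.001], [-0.004, 0.001, -1.0]]
wrist_force: [0.3, 0.2, -1.8]
gripper_width: 0.736
```

Request:
play_rows(
  commands=[
    [[0,0,0,0,0,0,1],[0,0,0,0,0,0,1]],
  ],
)

```text
time_s: 5.55
tcp_pos: [0.4708, -0.0117, 0.0445]
ee_rot: [[-1.0, -0.001, -0.0], [-0.001, 1.0, -0.001], [0.0, -0.001, -1.0]]
wrist_force: [0.4, -0.3, -1.4]
gripper_width: 0.734
```

```bash
python3 - <<'E'
from h import *
c=cap("wrist","w3.png");s=r.sense();print(s["tcp_pos"],s["wrist_force"])
top_circle(c,s["tcp_pos"][:2],s["tcp_pos"][2]+.01,.033)
E
```

```text
[ 0.47127462 -0.01149913  0.04507522] [ 1.50503838  0.27488509 -1.63862004]
circle [ 0.4709 -0.0104] R 0.0326 expect 0.033 n 658 medz 0.0521
```

View pics/w3.png

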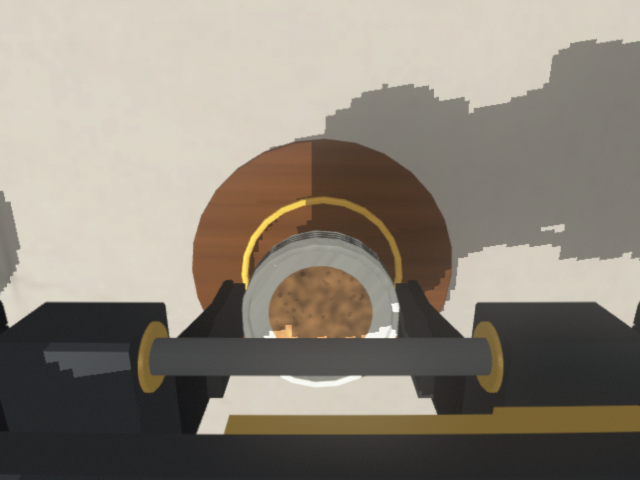

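Adapter is centred over the ring (both near column 321). Lowering and releasing.

Request:
play_rows(
  commands=[
    [[0,0,-0.012,0,0,0,1],[0,0,-0.02,0,0,0,1],[0,0,-0.025,0,0,0,1],[0,0,-0.0265,0,0,0,1],[0,0,-0.0265,0,0,0,1]],
  ],
)

```text
time_s: 6.1
tcp_pos: [0.4701, -0.0115, 0.0182]
ee_rot: [[-1.0, -0.001, 0.0], [-0.001, 1.0, -0.0], [-0.0, -0.0, -1.0]]
wrist_force: [0.3, 0.7, -1.7]
gripper_width: 0.733
```

Request:
play_rows(
  commands=[
    [[0,0,-0.001,0,0,0,1],[0,0,-0.001,0,0,0,0.15],[0,0,-0.001,0,0,0,0],[0,0,-0.001,0,0,0,0],[0,0,-0.001,0,0,0,0]],
  ],
)

```text
time_s: 6.6
tcp_pos: [0.47, -0.0115, 0.0172]
ee_rot: [[-1.0, -0.001, 0.0], [-0.001, 1.0, 0.0], [-0.0, 0.0, -1.0]]
wrist_force: [0.6, 0.0, 0.5]
gripper_width: 0.97
```

Request:
play_rows(
  commands=[
    [[0,0,0.01,0,0,0,0],[0,0,0.04,0,0,0,0],[0,0,0.09,0,0,0,0],[0,0,0.13,0,0,0,0],[0,0,0.13,0,0,0.1,0]],
  ],
)

```text
time_s: 7.1
tcp_pos: [0.4738, -0.0107, 0.1538]
ee_rot: [[-0.994, -0.104, 0.014], [-0.104, 0.995, 0.003], [-0.014, 0.001, -1.0]]
wrist_force: [1.2, 0.6, -0.0]
gripper_width: 0.999
```

Request:
play_rows(
  commands=[
    [[0.07,0.12,0.02,0,0,0.7,0],[0.07,0.12,0.02,0,0,0.7,0],[0.07,0.12,0.02,0,0,0.7,0],[0.07,0.12,0.02,0,0,0.7,0],[0.07,0.12,0.02,0,0,0.7,0]],
  ],
)

```text
time_s: 7.6
tcp_pos: [0.5403, 0.1098, 0.1676]
ee_rot: [[-0.691, -0.722, 0.0], [-0.722, 0.691, 0.0], [-0.0, -0.0, -1.0]]
wrist_force: [-1.1, -0.7, -1.0]
gripper_width: 1.003
```

Request:
play_rows(
  commands=[
    [[0.03,0.06,0,0,0,0.7,0],[0.068,0.12,0,0,0,0.7,0],[0.068,0.12,0,0,0,0.7,0],[0.068,0.12,0,0,0,0.7,0],[0.068,0.12,0,0,0,0.7,0]],
  ],
)

```text
time_s: 8.1
tcp_pos: [0.608, 0.2297, 0.1669]
ee_rot: [[-0.064, -0.998, -0.001], [-0.998, 0.064, -0.0], [0.0, 0.001, -1.0]]
wrist_force: [-0.0, -0.4, -0.7]
gripper_width: 1.001
```

Request:
play_rows(
  commands=[
    [[0,0,0,0,0,0.15,0],[0,0,0,0,0,0.3,0],[0,0,0,0,0,0.33,0],[0,0,0,0,0,0.33,0]],
  ],
)

```text
time_s: 8.5
tcp_pos: [0.6078, 0.2284, 0.1675]
ee_rot: [[0.255, -0.967, 0.0], [-0.967, -0.255, 0.0], [-0.0, -0.0, -1.0]]
wrist_force: [-0.5, -0.1, -0.3]
gripper_width: 0.999
```

```bash
python3 - <<'E'
from h import *
t=cap("top");lip(t);top_circle(t,(.472,-.012),.028,.033)
c=cap("wrist","w4.png");s=r.sense();print(s["tcp_pos"])
top_circle(c,(.609,.234),.018,.025,win=.04)
E
```

```text
lip [ 0.4731 -0.0105] R 0.0392 expect ~.0395 n 110Traceback (most recent call last):
  File "<stdin>", line 2, in <module>
  File "h.py", line 30, in top_circle
    k=max(cs,key=cv2.contourArea)[:,0,:]
      ~~~^^^^^^^^^^^^^^^^^^^^^^^^
ValueError: max() iterable argument is empty
```

```bash
python3 - <<'E'
from h import *
c=cap("wrist","w4.png");s=r.sense();print(s["tcp_pos"])
top_circle(c,(.609,.234),.018,.025,win=.04)
E
```

```text
[0.60779846 0.22843975 0.16734896]
circle [0.6064 0.2399] R 0.0245 expect 0.025 n 176 medz 0.0155
```

View pics/w4.png

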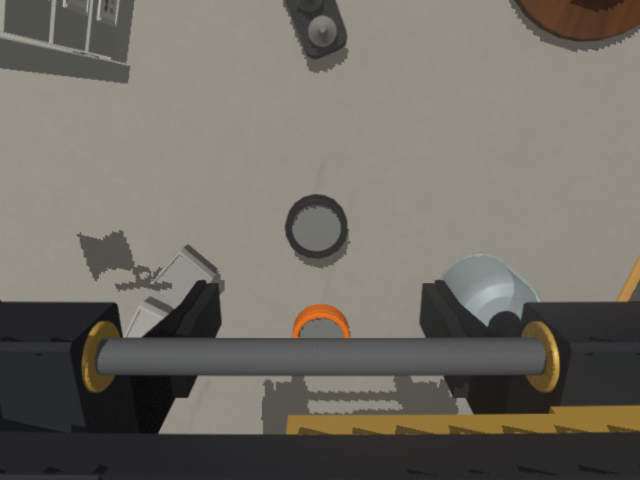

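The holder sits at (316,227), between the fingers' columns, with the orange one behind at (320,320). Descending on the black one.

Request:
play_rows(
  commands=[
    [[-0.001,0.0115,-0.04,0,0,0,0],[-0.001,0.0115,-0.09,0,0,0,0],[-0.001,0.0115,-0.12,0,0,0,0],[-0.001,0.0115,-0.14,0,0,0,0],[-0.001,0.0115,-0.145,0,0,0,0]],
  ],
)

```text
time_s: 9.1
tcp_pos: [0.6051, 0.2389, 0.019]
ee_rot: [[0.255, -0.967, -0.005], [-0.967, -0.255, -0.003], [0.002, 0.006, -1.0]]
wrist_force: [-0.4, -0.2, 0.5]
gripper_width: 1.0
```

Request:
play_rows(
  commands=[
    [[0,0,-0.008,0,0,0,0],[0,0,-0.012,0,0,0,0],[0,0,-0.012,0,0,0,0]],
  ],
)

```text
time_s: 9.4
tcp_pos: [0.6072, 0.2401, 0.0106]
ee_rot: [[0.257, -0.966, 0.001], [-0.966, -0.257, 0.001], [-0.0, -0.001, -1.0]]
wrist_force: [-0.2, -0.0, -0.2]
gripper_width: 0.999
```

Request:
play_rows(
  commands=[
    [[0,0,0,0,0,0,0.3],[0,0,0,0,0,0,1],[0,0,0,0,0,0,1],[0,0,0,0,0,0,1],[0,0,0,0,0,0,1]],
  ],
)

```text
time_s: 9.9
tcp_pos: [0.6069, 0.2401, 0.0103]
ee_rot: [[0.257, -0.966, 0.0], [-0.966, -0.257, 0.0], [-0.0, -0.0, -1.0]]
wrist_force: [-0.6, -0.8, 0.1]
gripper_width: 0.631
```

Request:
play_rows(
  commands=[
    [[0,0,0,0,0,0,1],[0,0,0,0,0,0,1],[0,0,0,0,0,0,1]],
  ],
)

```text
time_s: 10.2
tcp_pos: [0.607, 0.2401, 0.0102]
ee_rot: [[0.257, -0.966, 0.0], [-0.966, -0.257, 0.0], [0.0, -0.0, -1.0]]
wrist_force: [-0.3, 0.3, 1.0]
gripper_width: 0.554
```

Request:
play_rows(
  commands=[
    [[0,0,0.01,0,0,0,1],[0,0,0.04,0,0,0,1],[0,0,0.07,0,0,0,1],[0,0,0.09,0,0,0,1],[0,0,0.09,0,0,0,1]],
  ],
)

```text
time_s: 10.7
tcp_pos: [0.6089, 0.2411, 0.1045]
ee_rot: [[0.258, -0.966, 0.007], [-0.966, -0.258, 0.004], [-0.002, -0.008, -1.0]]
wrist_force: [0.4, -0.7, -0.0]
gripper_width: 0.552
```

Request:
play_rows(
  commands=[
    [[-0.02,-0.03,0,0,0,0,1],[-0.05,-0.065,0,0,0,0,1],[-0.08,-0.1,0,0,0,0,1],[-0.11,-0.14,0,0,0,0,1],[-0.137,-0.18,0,0,0,0,1]],
  ],
)

```text
time_s: 11.2
tcp_pos: [0.4674, 0.0583, 0.0992]
ee_rot: [[0.257, -0.966, -0.002], [-0.966, -0.257, -0.001], [0.0, 0.002, -1.0]]
wrist_force: [0.2, 0.5, 0.4]
gripper_width: 0.554
```

Request:
play_rows(
  commands=[
    [[0,0,0,0,0,0,1],[0,0,0,0,0,0,1],[0,0,0,0,0,0,1]],
  ],
)

```text
time_s: 11.5
tcp_pos: [0.4705, 0.0604, 0.1]
ee_rot: [[0.257, -0.966, 0.001], [-0.966, -0.257, 0.0], [-0.0, -0.001, -1.0]]
wrist_force: [-0.0, -0.4, -0.9]
gripper_width: 0.554
```

```bash
python3 - <<'E'
from h import *
c=cap("wrist","w5.png");s=r.sense();print(s["tcp_pos"],s["gripper_width"])
top_circle(c,(.471,-.011),.0275,.033,dz=.005,win=.042)
top_circle(c,s["tcp_pos"][:2],s["tcp_pos"][2]+.008,.025,win=.035)
E
```

```text
[0.4705897  0.0606529  0.09992818] 0.5560116698039059
circle [ 0.471  -0.0102] R 0.0324 expect 0.033 n 342 medz 0.0244
circle [0.4694 0.0581] R 0.0224 expect 0.025 n 713 medz 0.1051
```

View pics/w5.png

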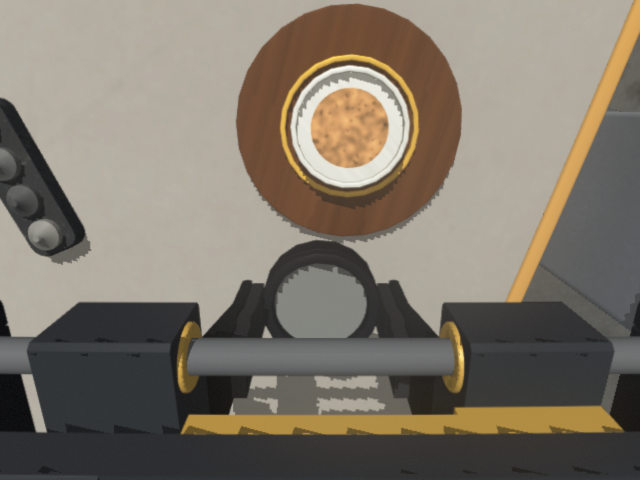

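The adapter is seated inside the lip, centred at (350,127). The holder is held at (321,300), partly hidden by the gripper rod, so I'll fit its visible rim arc only.

```bash
python3 - <<'E'
from h import *
from scipy.optimize import least_squares
c=cap("wrist");s=r.sense();t=np.array(s["tcp_pos"]);print(t)
P=cloud(c);zt=t[2]+.008
ok=(abs(P[...,2]-zt)<.004)&(np.hypot(P[...,0]-t[0],P[...,1]-t[1])<.035);ok[333:]=False
v,u=np.nonzero(ok);print(np.median(P[ok][:,2]))
zm=zt
# outer front arc: first masked row per column, columns 285..360
uv=np.array([(x,v[u==x].min()) for x in range(285,358) if (u==x).any()])
p=onz(c,uv,zm)[:,:2]
print(uv[::12].tolist())
f=least_squares(lambda q:np.hypot(*(p-q).T)-.025,t[:2],loss="soft_l1",f_scale=.001);print(f.x,np.sqrt(np.mean(f.fun**2)))
E
```

```text
[0.47057116 0.0607817  0.09985992]
0.10501125665828268
[[285, 261], [297, 254], [309, 251], [321, 250], [333, 251], [345, 254], [357, 261]]
[0.46899131 0.05975106] 0.0002558043975733018
```

Request:
play_rows(
  commands=[
    [[0.001,-0.02,0,0,0,0,1],[0.002,-0.05,0,0,0,0,1],[0.002,-0.068,0,0,0,0,1],[0.002,-0.07,-0.015,0,0,0,1],[0.002,-0.07,-0.04,0,0,0,1]],
  ],
)

```text
time_s: 12.1
tcp_pos: [0.4741, -0.0096, 0.0607]
ee_rot: [[0.257, -0.966, 0.004], [-0.966, -0.257, 0.001], [-0.0, -0.005, -1.0]]
wrist_force: [0.4, 0.2, -1.4]
gripper_width: 0.549
```

Request:
play_rows(
  commands=[
    [[0,0,-0.006,0,0,0,1],[0,0,-0.014,0,0,0,1],[0,0,-0.021,0,0,0,1],[0,0,-0.025,0,0,0,1],[0,0,-0.026,0,0,0,1]],
  ],
)

```text
time_s: 12.6
tcp_pos: [0.4719, -0.0098, 0.0339]
ee_rot: [[0.257, -0.966, -0.0], [-0.966, -0.257, -0.0], [0.0, 0.0, -1.0]]
wrist_force: [0.0, -0.0, -0.1]
gripper_width: 0.554
```

```bash
python3 - <<'E'
from h import *
c=cap("wrist","w6.png");s=r.sense();print(s["tcp_pos"],s["wrist_force"])
E
```

```text
[ 0.47199041 -0.00985569  0.03403057] [-0.18067154 -0.23288068 -1.82535901]
```

View pics/w6.png

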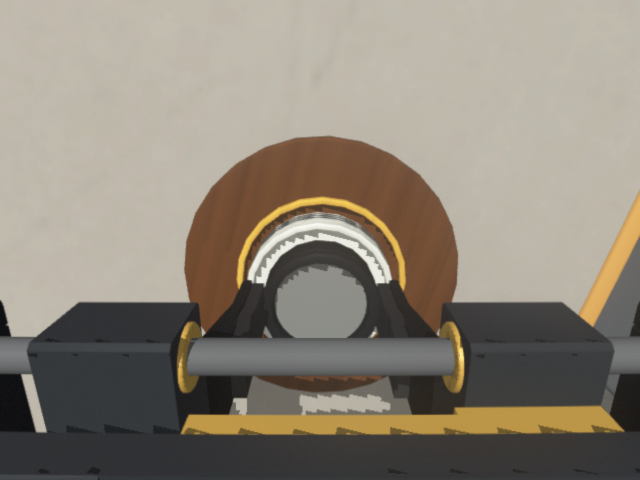

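The holder is centred in the adapter (column 321). Release, lift, and go over the movement.

Request:
play_rows(
  commands=[
    [[0,0,-0.001,0,0,0,1],[0,0,-0.001,0,0,0,0.2],[0,0,-0.001,0,0,0,0],[0,0,-0.001,0,0,0,0],[0,0,-0.001,0,0,0,0]],
  ],
)

```text
time_s: 13.15
tcp_pos: [0.472, -0.01, 0.0332]
ee_rot: [[0.257, -0.966, 0.0], [-0.966, -0.257, 0.0], [-0.0, -0.0, -1.0]]
wrist_force: [-0.2, 0.2, -0.2]
gripper_width: 0.832
```

Request:
play_rows(
  commands=[
    [[0,0,0.01,0,0,0,0],[0,0,0.04,0,0,0,0],[0,0,0.09,0,0,0,0],[0,0,0.12,0,0,0,0],[0,0,0.12,0,0,0,0]],
  ],
)

```text
time_s: 13.65
tcp_pos: [0.4752, -0.0093, 0.1587]
ee_rot: [[0.258, -0.966, 0.012], [-0.966, -0.258, 0.002], [0.001, -0.012, -1.0]]
wrist_force: [0.8, 0.7, 0.2]
gripper_width: 0.997
```

Request:
play_rows(
  commands=[
    [[0.064,-0.12,0,0,0,0,0],[0.064,-0.12,0,0,0,0,0],[0.064,-0.12,0,0,0,0,0],[0.064,-0.12,0,0,0,0,0]],
  ],
)

```text
time_s: 14.05
tcp_pos: [0.5371, -0.1331, 0.1524]
ee_rot: [[0.253, -0.967, -0.0], [-0.967, -0.253, -0.001], [0.001, 0.0, -1.0]]
wrist_force: [-0.7, 0.5, 0.0]
gripper_width: 1.001
```

Request:
play_rows(
  commands=[
    [[0.064,-0.12,0,0,0,0,0],[0.064,-0.12,0,0,0,0,0],[0.064,-0.12,0,0,0,0,0],[0.064,-0.12,0,0,0,0,0],[0.064,-0.12,0,0,0,0,0]],
  ],
)

```text
time_s: 14.55
tcp_pos: [0.599, -0.2498, 0.152]
ee_rot: [[0.256, -0.967, -0.002], [-0.967, -0.256, 0.001], [-0.002, 0.002, -1.0]]
wrist_force: [-0.7, 0.4, 0.5]
gripper_width: 1.001
```

```bash
python3 - <<'E'
from h import *
c=cap("wrist","w7.png");s=r.sense();print(s["tcp_pos"])
P=cloud(c);ok=(P[...,2]>.0145)&(P[...,2]<.024)&(np.hypot(P[...,0]-.6,P[...,1]+.253)<.03)
v,u=np.nonzero(ok);q=onz(c,np.c_[u,v],.019)[:,:2]
rc=cv2.minAreaRect(q.astype(np.float32)*1000);print("block",rc,len(q),cv2.boxPoints(rc).round(1).tolist())
ok=(P[...,2]>.004)&(P[...,2]<.03)&(np.hypot(P[...,0]-.6,P[...,1]+.253)<.03)
v,u=np.nonzero(ok);print("all",u.min(),u.max(),v.min(),v.max())
g=cv2.resize(cv2.cvtColor(c["image"],cv2.COLOR_RGB2BGR)[v.min()-20:v.max()+20,u.min()-20:u.max()+20],None,fx=4,fy=4);cv2.imwrite("pics/w7c.png",g);print(g.shape)
E
```

```text
[ 0.59891634 -0.24916482  0.15244689]
block ((600.5244750976562, -255.18246459960938), (14.288993835449219, 20.774232864379883), 41.081092834472656) 535 [[588.2999877929688, -252.0], [602.0, -267.70001220703125], [612.7000122070312, -258.29998779296875], [599.0999755859375, -242.6999969482422]]
all 299 337 189 227
(312, 312, 3)
```

View pics/w7.png

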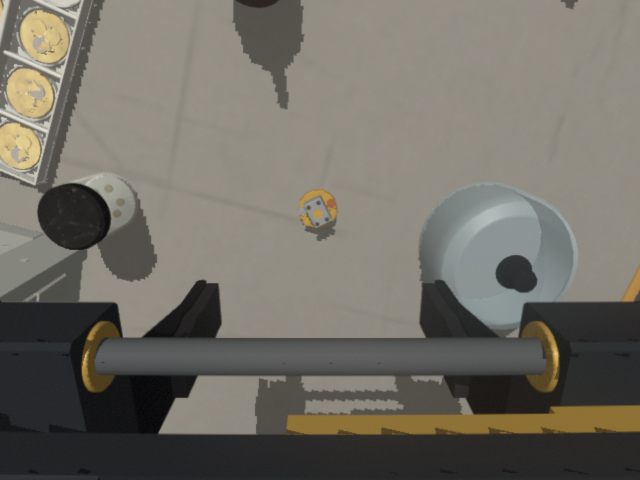

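Movement block at (318,210), face up, short axis at 41° in the world. Turn +0.46 rad and grip across the 14 mm side.

Request:
play_rows(
  commands=[
    [[0.0015,-0.006,-0.04,0,0,0.15,0],[0.0015,-0.006,-0.08,0,0,0.3,0],[0.0015,-0.006,-0.11,0,0,0.459,0],[0.0015,-0.006,-0.12,0,0,0.459,0],[0.0015,-0.006,-0.12,0,0,0.459,0]],
  ],
)

```text
time_s: 15.1
tcp_pos: [0.6004, -0.2547, 0.0322]
ee_rot: [[0.658, -0.753, -0.003], [-0.753, -0.658, 0.0], [-0.002, 0.002, -1.0]]
wrist_force: [1.0, -0.5, 0.4]
gripper_width: 0.997
```

Request:
play_rows(
  commands=[
    [[0,0,-0.01,0,0,0,0],[0,0,-0.018,0,0,0,0],[0,0,-0.02,0,0,0,0],[0,0,-0.02,0,0,0,0]],
  ],
)

```text
time_s: 15.5
tcp_pos: [0.6014, -0.256, 0.0132]
ee_rot: [[0.658, -0.753, 0.0], [-0.753, -0.658, -0.0], [0.0, -0.0, -1.0]]
wrist_force: [-0.7, 0.4, 0.1]
gripper_width: 1.001
```

Request:
play_rows(
  commands=[
    [[0,0,-0.0035,0,0,0,0.3],[0,0,-0.0035,0,0,0,1],[0,0,-0.0035,0,0,0,1],[0,0,-0.0035,0,0,0,1],[0,0,-0.0035,0,0,0,1]],
  ],
)

```text
time_s: 16.0
tcp_pos: [0.6014, -0.2561, 0.0097]
ee_rot: [[0.659, -0.752, 0.0], [-0.752, -0.659, -0.0], [0.0, -0.0, -1.0]]
wrist_force: [0.1, -0.7, -0.4]
gripper_width: 0.629
```

Request:
play_rows(
  commands=[
    [[0,0,0,0,0,0,1],[0,0,0,0,0,0,1],[0,0,0,0,0,0,1],[0,0,0,0,0,0,1],[0,0,0,0,0,0,1]],
  ],
)

```text
time_s: 16.5
tcp_pos: [0.6014, -0.256, 0.0096]
ee_rot: [[0.659, -0.752, 0.0], [-0.752, -0.659, -0.0], [0.0, -0.0, -1.0]]
wrist_force: [0.1, 1.1, -0.2]
gripper_width: 0.172
```

Request:
play_rows(
  commands=[
    [[0,0,0,0,0,0,1],[0,0,0,0,0,0,1],[0,0,0,0,0,0,1],[0,0,0,0,0,0,1],[0,0,0,0,0,0,1]],
  ],
)

```text
time_s: 17.0
tcp_pos: [0.6014, -0.256, 0.0096]
ee_rot: [[0.659, -0.752, 0.0], [-0.752, -0.659, 0.0], [0.0, -0.0, -1.0]]
wrist_force: [0.3, -0.4, -0.5]
gripper_width: 0.153
```

Request:
play_rows(
  commands=[
    [[0,0,0.01,0,0,0,1],[0,0,0.04,0,0,0,1],[0,0,0.075,0,0,0,1],[0,0,0.1,0,0,0,1],[-0.01,0.015,0.1,0,0,0,1]],
  ],
)

```text
time_s: 17.5
tcp_pos: [0.5951, -0.2429, 0.1151]
ee_rot: [[0.658, -0.753, 0.011], [-0.753, -0.658, -0.003], [0.01, -0.006, -1.0]]
wrist_force: [0.3, 0.8, -0.2]
gripper_width: 0.155
```

Request:
play_rows(
  commands=[
    [[-0.02,0.03,0,0,0,0,1],[-0.04,0.065,0,0,0,0,1],[-0.06,0.1,0,0,0,0,1],[-0.08,0.135,0,0,0,0,1],[-0.1,0.17,0,0,0,0,1]],
  ],
)

```text
time_s: 18.0
tcp_pos: [0.4905, -0.0699, 0.1103]
ee_rot: [[0.658, -0.753, 0.001], [-0.753, -0.658, 0.0], [0.001, -0.001, -1.0]]
wrist_force: [0.4, 1.0, -0.4]
gripper_width: 0.158
```

Request:
play_rows(
  commands=[
    [[-0.02,0.035,0,0,0,0,1],[-0.04,0.07,0,0,0,0,1],[-0.053,0.099,0,0,0,0,1],[-0.053,0.099,0,0,0,0,1],[-0.053,0.099,0,0,0,0,1]],
  ],
)

```text
time_s: 18.5
tcp_pos: [0.4386, 0.0286, 0.1104]
ee_rot: [[0.66, -0.751, 0.001], [-0.751, -0.66, 0.0], [0.001, -0.001, -1.0]]
wrist_force: [0.6, 0.4, -0.4]
gripper_width: 0.158
```

```bash
python3 - <<'E'
from h import *
c=cap("wrist","w8.png");s=r.sense();print(s["tcp_pos"],s["gripper_width"])
top_circle(c,(.471,-.0105),.0405,.025,dz=.007,win=.032)
# movement plate: top z = tcp-.0096+.007
print(top_circle(c,s["tcp_pos"][:2],s["tcp_pos"][2]-.0026,.015,dz=.004,win=.02))
E
```

```text
[0.43875566 0.0280357  0.11013891] 0.14875982080099867
circle [ 0.4706 -0.0103] R 0.0244 expect 0.025 n 266 medz 0.0379
circle [0.4431 0.0223] R 0.0082 expect 0.015 n 127 medz 0.1086
[0.44306369 0.02225652]
```

View pics/w8.png

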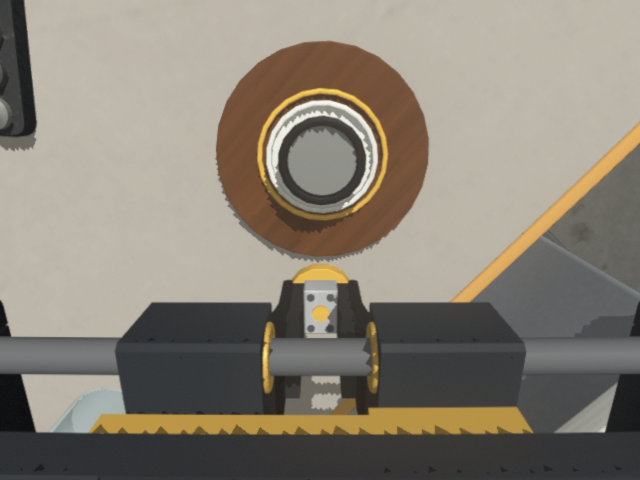

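Stack is seated: holder ring at (322,159) inside the adapter. The movement is level in the hand, with its plate's front edge at (321,265).

```bash
python3 - <<'E'
from h import *
c=cap("wrist");s=r.sense();t=np.array(s["tcp_pos"]);R=np.array(s["ee_rot"]);print(t)
p=onz(c,(321,265),t[2]-.0026)[0];print(p, "along tool x from tcp",(p-t)@R[:,0],"y",(p-t)@R[:,1])
m=p[:2]-.015*R[:2,0];print("movement centre",m,"go",np.array([.4706,-.0103])-m)
E
```

```text
[0.43882201 0.02766899 0.10994115]
[0.44752552 0.01657357 0.10734115] along tool x from tcp 0.014080810326615872 y 0.0007527995105088622
movement centre [0.43765221 0.02786595] go [ 0.03294779 -0.03816595]
```

Request:
play_rows(
  commands=[
    [[0.016,-0.019,0,0,0,0,1],[0.033,-0.038,0,0,0,0,1],[0.033,-0.038,-0.015,0,0,0,1],[0.033,-0.038,-0.035,0,0,0,1],[0.033,-0.038,-0.045,0,0,0,1]],
  ],
)

```text
time_s: 19.1
tcp_pos: [0.4708, -0.0116, 0.063]
ee_rot: [[0.656, -0.754, -0.003], [-0.754, -0.656, -0.001], [-0.001, 0.002, -1.0]]
wrist_force: [-0.8, -1.1, -0.0]
gripper_width: 0.153
```

Request:
play_rows(
  commands=[
    [[0,0,-0.006,0,0,0,1],[0,0,-0.012,0,0,0,1],[0,0,-0.016,0,0,0,1],[0,0,-0.018,0,0,0,1],[0,0,-0.018,0,0,0,1]],
  ],
)

```text
time_s: 19.6
tcp_pos: [0.4714, -0.0099, 0.0466]
ee_rot: [[0.659, -0.752, 0.0], [-0.752, -0.659, 0.0], [0.0, -0.0, -1.0]]
wrist_force: [-0.4, 0.1, -0.3]
gripper_width: 0.155
```

Request:
play_rows(
  commands=[
    [[0,0,-0.0012,0,0,0,1],[0,0,-0.0012,0,0,0,0.5],[0,0,-0.0012,0,0,0,0],[0,0,-0.0012,0,0,0,0],[0,0,-0.0012,0,0,0,0]],
  ],
)

```text
time_s: 20.1
tcp_pos: [0.4715, -0.01, 0.0455]
ee_rot: [[0.659, -0.752, 0.0], [-0.752, -0.659, 0.0], [0.0, -0.0, -1.0]]
wrist_force: [-0.1, 0.2, -0.4]
gripper_width: 0.432
```

Request:
play_rows(
  commands=[
    [[0,0,0.015,0,0,0,0],[0,0,0.05,0,0,0,0],[0,0,0.1,0,0,0,0],[0,0,0.13,0,0,0,0],[0,0,0.13,0,0,0,0]],
  ],
)

```text
time_s: 20.6
tcp_pos: [0.4745, -0.0094, 0.1803]
ee_rot: [[0.659, -0.752, 0.011], [-0.752, -0.659, 0.002], [0.006, -0.01, -1.0]]
wrist_force: [0.5, 0.0, -0.3]
gripper_width: 0.892
```

Request:
play_rows(
  commands=[
    [[-0.001,-0.05,0,0,0,0,0],[-0.001,-0.1,0,0,0,0,0],[-0.001,-0.15,0,0,0,0,0],[-0.002,-0.2,0,0,0,0,0],[-0.002,-0.245,0,0,0,0,0]],
  ],
)

```text
time_s: 21.1
tcp_pos: [0.4685, -0.257, 0.1745]
ee_rot: [[0.658, -0.753, -0.001], [-0.753, -0.658, 0.0], [-0.001, 0.001, -1.0]]
wrist_force: [0.9, 0.5, -0.0]
gripper_width: 1.0
```

Request:
play_rows(
  commands=[
    [[0,-0.003,0,0,0,0,0],[0,-0.003,0,0,0,0,0]],
  ],
)

```text
time_s: 21.3
tcp_pos: [0.4685, -0.2589, 0.1741]
ee_rot: [[0.656, -0.754, -0.002], [-0.754, -0.656, 0.001], [-0.002, 0.001, -1.0]]
wrist_force: [-0.1, 0.9, 0.1]
gripper_width: 1.0
```

```bash
python3 - <<'E'
from h import *
c=cap("wrist","w9.png");s=r.sense();print(s["tcp_pos"])
g=c["image"].max(2);P=cloud(c)
d=P[...,2];print("knob-ish heights",np.percentile(d[(d>.06)&(d<.09)],[5,50,95]) if ((d>.06)&(d<.09)).any() else None)
top_circle(c,(.468,-.26),.076,.008,dz=.005,win=.03)
E
```

```text
[ 0.46860134 -0.25795231  0.17433073]
knob-ish heights [0.06004081 0.06079382 0.07745723]
circle [ 0.4665 -0.2596] R 0.0077 expect 0.008 n 73 medz 0.0767
```

View pics/w9.png

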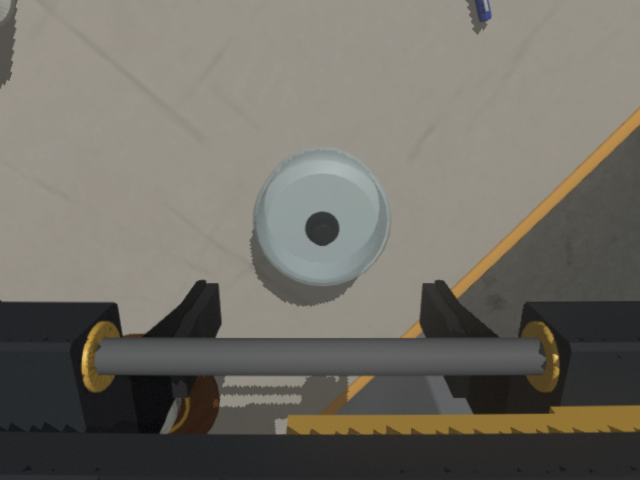

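Large cover with its knob at (322,228); measured knob radius and height match. Descending.

Request:
play_rows(
  commands=[
    [[-0.002,-0.001,-0.04,0,0,0,0],[-0.002,-0.001,-0.075,0,0,0,0.3],[-0.002,-0.001,-0.09,0,0,0,0.5],[-0.002,-0.001,-0.1,0,0,0,0.5],[-0.002,-0.001,-0.1,0,0,0,0.5]],
  ],
)

```text
time_s: 21.85
tcp_pos: [0.4669, -0.2577, 0.0743]
ee_rot: [[0.66, -0.751, -0.002], [-0.751, -0.66, 0.001], [-0.002, 0.001, -1.0]]
wrist_force: [-0.8, -0.0, -0.4]
gripper_width: 0.726
```

Request:
play_rows(
  commands=[
    [[0,0,-0.008,0,0,0,0.5],[0,0,-0.011,0,0,0,0.5],[0,0,-0.011,0,0,0,0.5],[0,0,-0.011,0,0,0,0.5]],
  ],
)

```text
time_s: 22.25
tcp_pos: [0.4676, -0.2591, 0.0648]
ee_rot: [[0.659, -0.752, 0.001], [-0.752, -0.659, -0.0], [0.001, -0.001, -1.0]]
wrist_force: [-0.0, 0.1, 0.4]
gripper_width: 0.508
```

Request:
play_rows(
  commands=[
    [[-0.001,0,-0.0015,0,0,0,0.5],[-0.001,0,-0.0015,0,0,0,0.7],[-0.001,0,-0.0015,0,0,0,1],[-0.001,0,-0.0015,0,0,0,1],[-0.001,0,-0.0015,0,0,0,1]],
  ],
)

```text
time_s: 22.75
tcp_pos: [0.4664, -0.259, 0.0629]
ee_rot: [[0.659, -0.752, 0.0], [-0.752, -0.659, -0.0], [0.0, -0.0, -1.0]]
wrist_force: [-0.4, 1.2, -0.1]
gripper_width: 0.222
```

Request:
play_rows(
  commands=[
    [[0,0,0,0,0,0,1],[0,0,0,0,0,0,1],[0,0,0,0,0,0,1],[0,0,0,0,0,0,1],[0,0,0,0,0,0,1]],
  ],
)

```text
time_s: 23.25
tcp_pos: [0.4665, -0.259, 0.0629]
ee_rot: [[0.659, -0.752, 0.0], [-0.752, -0.659, -0.0], [0.0, -0.0, -1.0]]
wrist_force: [-0.1, 0.6, 0.1]
gripper_width: 0.169
```

Request:
play_rows(
  commands=[
    [[0,0,0.01,0,0,0,1],[0,0,0.04,0,0,0,1],[0,0,0.075,0,0,0,1],[0,0,0.1,0,0,0,1],[0,0,0.105,0,0,0,1]],
  ],
)

```text
time_s: 23.75
tcp_pos: [0.4683, -0.2596, 0.1719]
ee_rot: [[0.659, -0.752, 0.007], [-0.752, -0.659, -0.002], [0.007, -0.004, -1.0]]
wrist_force: [-0.1, -0.1, -1.4]
gripper_width: 0.167
```

```bash
python3 - <<'E'
from h import *
s=r.sense();print(s["tcp_pos"],s["gripper_width"],s["wrist_force"])
c=cap("side","s2.png")
g=cv2.cvtColor(c["image"],cv2.COLOR_RGB2BGR)[200:420,200:420];cv2.imwrite("pics/s2c.png",cv2.resize(g,None,fx=2.7,fy=2.7))
E
```

```text
[ 0.46827026 -0.25964218  0.17193897] 0.1666982690812841 [-0.08667919 -0.08745808 -1.38722506]
```

View pics/s2c.png

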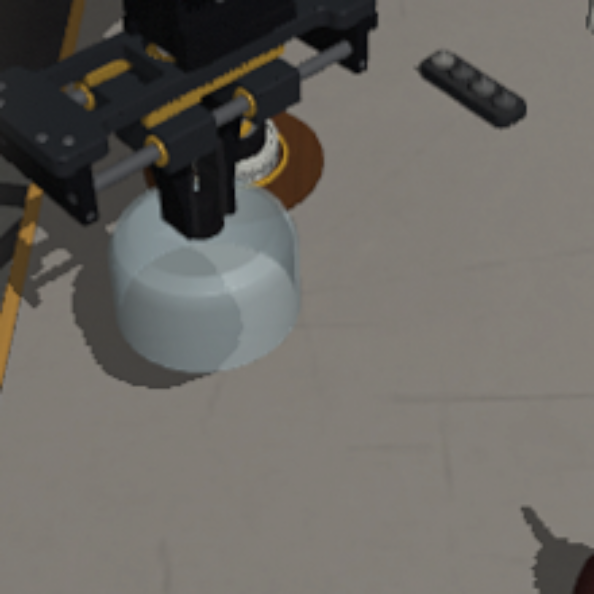

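Request:
play_rows(
  commands=[
    [[0,0.02,0,0,0,0,1],[0.001,0.05,0,0,0,0,1],[0.002,0.08,0,0,0,0,1],[0.002,0.11,0,0,0,0,1],[0.002,0.14,0,0,0,0,1]],
  ],
)

```text
time_s: 24.3
tcp_pos: [0.467, -0.1178, 0.1664]
ee_rot: [[0.658, -0.753, -0.003], [-0.753, -0.658, 0.0], [-0.002, 0.002, -1.0]]
wrist_force: [0.3, 0.7, -1.5]
gripper_width: 0.171
```

Request:
play_rows(
  commands=[
    [[0,0.03,0,0,0,0,1],[0.001,0.06,0,0,0,0,1],[0.002,0.085,0,0,0,0,1],[0.002,0.1,0,0,0,0,1],[0.002,0.1085,0,0,0,0,1]],
  ],
)

```text
time_s: 24.8
tcp_pos: [0.4693, -0.0095, 0.1666]
ee_rot: [[0.66, -0.752, -0.003], [-0.752, -0.66, -0.0], [-0.002, 0.002, -1.0]]
wrist_force: [0.5, 0.3, -1.4]
gripper_width: 0.167
```

Request:
play_rows(
  commands=[
    [[0,0,0,0,0,0,1],[0,0,0,0,0,0,1],[0,0,0,0,0,0,1]],
  ],
)

```text
time_s: 25.1
tcp_pos: [0.4701, -0.0112, 0.1675]
ee_rot: [[0.658, -0.753, -0.001], [-0.753, -0.658, -0.0], [-0.0, 0.001, -1.0]]
wrist_force: [0.3, -0.2, -1.0]
gripper_width: 0.17
```

```bash
python3 - <<'E'
from h import *
s=r.sense();print(s["tcp_pos"],s["gripper_width"],s["wrist_force"])
c=cap("wrist","w10.png")
E
```

```text
[ 0.47006868 -0.01122518  0.16752413] 0.17023501911905617 [ 0.2747214  -0.16125634 -1.0489223 ]
```

View pics/w10.png

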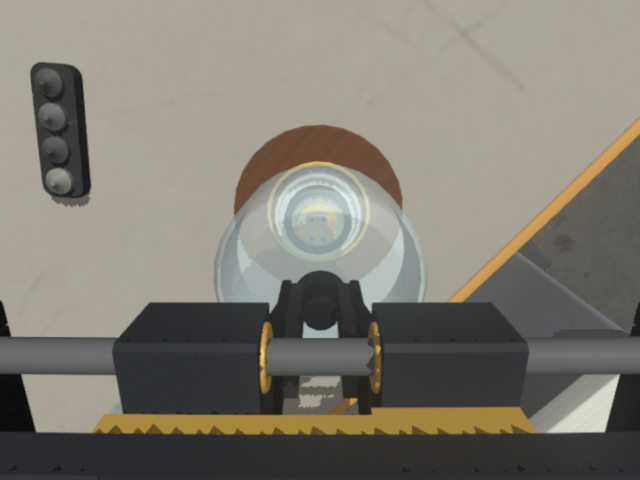

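The cover hangs centred (column 320) over the stack (column 318), and the movement is visible face up at (318,222). Lowering slowly.

Request:
play_rows(
  commands=[
    [[0,0,-0.01,0,0,0,1],[0,0,-0.025,0,0,0,1],[0,0,-0.04,0,0,0,1],[0,0,-0.055,0,0,0,1],[0,0,-0.07,0,0,0,1]],
  ],
)

```text
time_s: 25.65
tcp_pos: [0.47, -0.011, 0.0967]
ee_rot: [[0.658, -0.753, -0.001], [-0.753, -0.658, -0.0], [-0.0, 0.0, -1.0]]
wrist_force: [-0.3, 0.5, -0.6]
gripper_width: 0.17
```

Request:
play_rows(
  commands=[
    [[0,0,-0.005,0,0,0,1],[0,0,-0.009,0,0,0,1],[0,0,-0.011,0,0,0,1],[0,0,-0.011,0,0,0,1],[0,0,-0.011,0,0,0,1]],
  ],
)

```text
time_s: 26.15
tcp_pos: [0.4707, -0.0104, 0.0873]
ee_rot: [[0.659, -0.752, 0.001], [-0.752, -0.659, 0.0], [0.001, -0.001, -1.0]]
wrist_force: [0.6, 0.3, -1.6]
gripper_width: 0.168
```

```bash
python3 - <<'E'
from h import *
s=r.sense();print(s["tcp_pos"],s["gripper_width"],s["wrist_force"])
c=cap("wrist","w11.png")
E
```

```text
[ 0.47074011 -0.0104361   0.08732686] 0.1683168639580487 [ 0.63801844  0.28416858 -1.55040552]
```

View pics/w11.png

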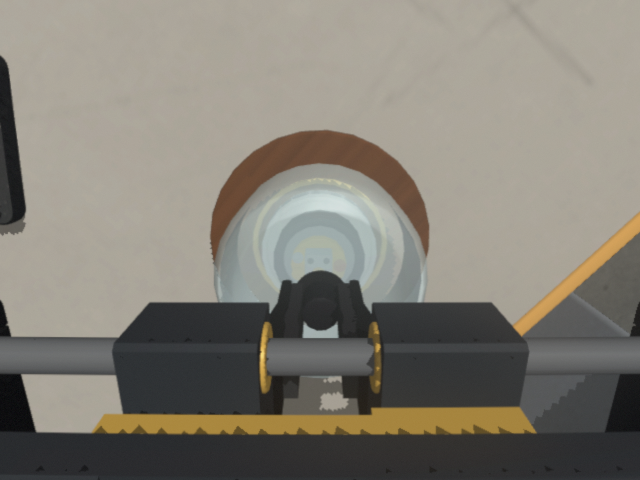

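The cover is still centred on the stand (columns 320 and 319) with its rim about 16 mm above the ledge.

Request:
play_rows(
  commands=[
    [[0,0,-0.005,0,0,0,1],[0,0,-0.01,0,0,0,1],[0,0,-0.014,0,0,0,1],[0,0,-0.0155,0,0,0,1],[0,0,-0.0155,0,0,0,1]],
  ],
)

```text
time_s: 26.7
tcp_pos: [0.4703, -0.0105, 0.0711]
ee_rot: [[0.659, -0.752, -0.0], [-0.752, -0.659, -0.0], [-0.0, 0.001, -1.0]]
wrist_force: [0.5, 1.1, -0.7]
gripper_width: 0.174
```

Request:
play_rows(
  commands=[
    [[0,0,-0.001,0,0,0,1],[0,0,-0.001,0,0,0,1]],
  ],
)

```text
time_s: 26.9
tcp_pos: [0.4706, -0.0105, 0.0708]
ee_rot: [[0.659, -0.752, 0.0], [-0.752, -0.659, -0.0], [0.0, -0.0, -1.0]]
wrist_force: [-1.5, 0.6, 3.3]
gripper_width: 0.169
```

Contact at the expected height (+3.3 N). Release, rise, and back off to look.

Request:
play_rows(
  commands=[
    [[0,0,0.0005,0,0,0,0.6],[0,0,0.0005,0,0,0,0.4],[0,0,0.0005,0,0,0,0.4],[0,0,0.0005,0,0,0,0.4],[0,0,0.0005,0,0,0,0.4]],
  ],
)

```text
time_s: 27.4
tcp_pos: [0.4704, -0.0105, 0.0708]
ee_rot: [[0.659, -0.752, -0.0], [-0.752, -0.659, -0.0], [0.0, 0.0, -1.0]]
wrist_force: [-0.7, 0.6, -0.3]
gripper_width: 0.536
```

Request:
play_rows(
  commands=[
    [[0,0,0.008,0,0,0,0.4],[0,0,0.03,0,0,0,0.4],[0,0,0.07,0,0,0,0.4],[0,0,0.11,0,0,0,0.4],[0,0,0.13,0,0,0,0.4]],
  ],
)

```text
time_s: 27.9
tcp_pos: [0.472, -0.0103, 0.2052]
ee_rot: [[0.659, -0.752, 0.007], [-0.752, -0.659, 0.001], [0.004, -0.006, -1.0]]
wrist_force: [0.3, 0.5, -0.0]
gripper_width: 0.595
```

Request:
play_rows(
  commands=[
    [[-0.02,0.03,0,0,0,0,0.4],[-0.04,0.06,0,0,0,0,0.4],[-0.05,0.09,0,0,0,0,0.4],[-0.05,0.1,0,0,0,0,0.4],[-0.05,0.1,0,0,0,0,0.4]],
  ],
)

```text
time_s: 28.4
tcp_pos: [0.4206, 0.0905, 0.2015]
ee_rot: [[0.661, -0.751, 0.001], [-0.751, -0.661, 0.001], [0.0, -0.001, -1.0]]
wrist_force: [0.4, -0.7, 0.5]
gripper_width: 0.598
```

```bash
python3 - <<'E'
from h import *
s=r.sense();print(s["tcp_pos"],s["wrist_force"])
c=cap("wrist","w12.png");top_circle(c,(.47,-.0105),.084,.008,win=.03)
P=cloud(c);top=(abs(P[...,2]-.068)<.006)&(np.hypot(P[...,0]-.47,P[...,1]+.0105)<.045)&(np.hypot(P[...,0]-.47,P[...,1]+.0105)>.015)
q=P[top];
if len(q)>50: a=np.linalg.lstsq(np.c_[q[:,:2]-q[:,:2].mean(0),np.ones(len(q))],q[:,2],rcond=None)[0];print("dome tilt/height",a,len(q))
d=cap("side");g=cv2.cvtColor(d["image"],cv2.COLOR_RGB2BGR)[140:400,220:420];w=cv2.cvtColor(c["image"],cv2.COLOR_RGB2BGR)[0:340,150:500]
cv2.imwrite("pics/fin.png",np.hstack([cv2.resize(g,(385,500)),cv2.resize(w,(410,398),).copy() if 0 else cv2.copyMakeBorder(cv2.resize(w,(410,398)),0,102,0,0,cv2.BORDER_CONSTANT)]))
t=cap("top");print("top: knobs",onz(t,(213,285),.076).round(3))
E
```

```text
[0.42060643 0.09051973 0.20152725] [ 0.36757096 -0.74473215  0.54359584]
circle [ 0.4702 -0.0099] R 0.0077 expect 0.008 n 73 medz 0.0846
dome tilt/height [ 0.00332141 -0.00479919  0.06643834] 12482
top: knobs [[0.458 0.258 0.076]]
```

View pics/fin.png

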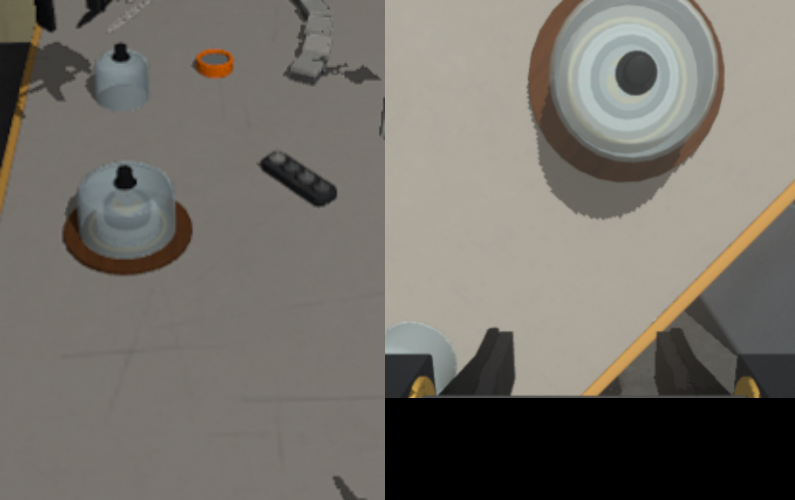

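The cover stands level (tilt about 0.3°, dome at 66 mm, knob top at about 84 mm) and within 1 mm of the lip's centre. The small cover and oil stand look untouched and the arm is clear, so I'm handing in.

```bash
python3 -c "
from station import r
print(r.finish_job())"
```

```text
the job is handed in; nothing more can be done
None
```

The stack is built and handed in at about 28.5 s of the 104 s allowed. I laid the adapter inside the brass lip, then the black holder in its recess, then the movement face up in the pocket, and stood the large cover over it all. Each part was released before the next was taken.

- **Cover:** My last look put its knob at (0.470, -0.010) m, within 1 mm of the lip's centre. The dome was at 66 mm, as it should be with the rim on the ledge, and tilted only about 0.3°.
- **Stack inside:** The adapter and holder were seen seated before the next part went in. The movement was seen face up in the pocket through the cover as it was lowered.
- **Left alone:** The small cover, oil stand and orange look-alike look unmoved in the final side picture. I did not re-measure their positions.
- **Forces:** The highest wrist force reading was about 3.7 N, against the 120 N limit.

**Checks that failed or disagreed:**
- Two early range or colour fits failed: the lip from one wrist picture, and the adapter from the top camera. I redid the lip fit with a tighter pixel mask and measured the adapter from the wrist camera instead.
- The top and wrist cameras differ by about 3 mm on the stand's position, so I placed everything by the wrist camera.

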